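# Clamp a board on end and hold the third click

## Robot

A 6-joint arm with a two-finger parallel gripper is mounted at the origin on a cart in front of the work surface, level with it; the furniture and walls round the work are solid. World frame = base frame: x ahead of the robot, y to its left, z up, the work surface at z = 0. Lengths are in m, angles in rad, forces in N, time in s.
With the tool pointing down it reaches from about 0.325 to 0.775 m from the base axis. Payload 9.3 kg.
Tool frame: the origin (TCP) lies midway between the tips of the shut fingers; the grasp point (between the pads) lies tcp_to_grasp behind it (tcp_to_grasp is the distance from the TCP to the grasp point, in m); z points along the fingers, y is the line along which they close (so a half turn about z gives the same grasp; the last joint's range is limited). The gripper opens to 85 mm and grips with 20 to 120 N. Pads are 22 mm wide; open, the fingers measure 114 mm over their backs; the gripper's body (76 mm by 85 mm) begins 54 mm behind the grasp point. The pads swing forward as they close: fully open they stand 13 mm farther back than shut.
Start: joints at [-1.398, 0.259, 0.021, 1.334, 0, 1.418], TCP at [0.176, -0.521, 0.231] pointing down, gripper open.
Joint ranges: [-3.04, 3.04], [-0.91, 1.82], [-1.04, 1.36], [-1.92, 1.95], [-1.52, 1.45], [-3.14, 3.14]. Speed limits (rad/s): [2.22, 2.22, 2.79, 3.14, 3.14, 3.14].

## Interface

Orientations are given as a unit quaternion [w, x, y, z].
In Python, from workcell import read_state, capture, get_calibration, close_job, look_for, pinpoint, tcp_to_grasp gives the robot as it stands.
- The arm moves only by the tool drive_tool, never from a script. Its argument "moves" is a list that holds one entry, the list of rows, each a list of 6 numbers: the shift along the tool's x, y, z in m, then the turn, a rotation vector about the tool's x, y, z in degrees. A call has 1 to 10 rows; each row is the pose to reach, as a shift and turn from the pose commanded when the call began, along the tool's axes at that moment; what a row does not reach only later rows make up. A row lasts 1/10 s, in which the tool goes at most 50 mm and 8.59 degrees, less where a joint would pass 70% of its speed; a pose out of reach is approached as far as the arm can. A call with a gripper value outside its range is refused whole. "jaw" is the gripper's target within -1 to 1 (shut at 1, half-way at 0, fully open at -1), set as the call begins (left out, the last holds). The fingers move at their own pace and stop on an object; "grip_force" is the grip in N (left out, the last holds). Time passes only in rows, so rows that repeat a pose let the fingers close. It gives the time, the measured TCP pose, the force, the opening and the grip force at its end, in the units of the state.
- read_state(): the state, without advancing time (a new reading comes with each control period).
- capture(name): name is "scene" or "top" or "wrist"; returns the picture (480x640x3 uint8, red, green, blue); there is no depth.
- get_calibration(name): a dict with "fx", "fy", "cx", "cy" (pixels), "distortion" ([k1, k2, p1, p2, k3] as OpenCV has them; the pictures are not rectified), "pose" (4x4, takes a point from camera to world coordinates); the wrist camera has in their place "mount" (4x4, takes a point from camera to tool coordinates, whose origin is the TCP and whose axes are the flange's). Camera axes: x right, y up, looking along -z (the intrinsics and any distortion apply to the point x, -y, -z); pixel columns grow to the right and rows downward; lengths in m; the calibration is good to about 2 mm. A picture is of the moment at which its call begins: read the wrist's pose just before it. get_calibration takes no time and is no camera call.
- close_job(): hands the job in; it is judged then, once.
Trained networks look in the newest picture that a camera, given by its name, has taken for a name from the list of things; names that differ only in an ending like _2 or _b are one class to them, and where a whole thing is asked for, a point or a joint stands for the part that bears it (a point fixed in the world has none). Each returns a list of dicts, best first, with "score" (0 to 1); they miss things now and then, are a little off and sometimes report something else, mostly with a low value. They report only what shows in the picture. A call takes as long as a camera call. They do not tell look-alikes from the thing itself.
- look_for(camera, label): "box" ([left, top, right, bottom] in pixels, round what is visible of it).
- pinpoint(camera, label): "point" ([column, row] in pixels: a listed point, or the origin of a listed thing).
The state is a dict: "time": time; "qpos": joint angles; "joint_vel": joint speeds; "joint_efforts": joint torques, N m; "eef_pos": TCP position; "ee_rot": TCP orientation; "force": force on the tool from outside, world axes, zero at the start; "torque": the same for the moment, N m; "width": opening from 0.0 (shut) to 1.0 (fully open); "grip_force": force on a finger pad.
Only numpy, scipy, OpenCV 4.12 (cv2) and the standard library are available. Lean on these libraries where they do the work, as an engineer would, in place of code of your own. Each camera call takes 0.05 s, during which the arm holds its last target. There are 200 camera calls.

## Task

Stand the flat wooden board up on one of its two short thin edges (its 60 mm ends) in the open slot of the edge clamp, between the fence and the jaw pad, and let go of it. Then take the clamp's lever by its upright black grip and swing it away from its stop by exactly three clicks, feeling each one and not going on to a fourth, so that the board is nipped upright against the fence. The lever springs back when released, so finish while holding it there at the third click; leave the other things on the bench where they are.

Things in the scene. Friction and masses are not known exactly. Their poses are not given: they have to be found in the camera images.
- board_mid (a point): centre of the board: a plain brown rectangular wood offcut, 60 x 90 x 22 mm, 50 to 90 g, lying flat on the bench at the start. x is along its 60 mm width, y along its 90 mm length, z through its 22 mm thickness. It is to stand with y upright, thickness along the clamp's y.
- clamp: the edge clamp, fixed to the bench: a plywood base plate 124 mm (x) by 245 mm (y, from -199 to +46 mm), 12 mm thick. Origin at bench height; a board nipped against the fence has its middle over this origin. y points from the lever towards the fence, z up.
- slot (a point): middle of the open slot, on the base plate's top face (12 mm above the bench), where the board is to be stood. With the lever home the slot is 38 mm wide along the clamp's y (board 22 mm: 8 mm spare either side). Pad and fence are 46 mm wide along x, narrower than the board. Axes as the clamp.
- fence: fixed wooden fence block, 46 (x) x 22 (y) x 42 (z) mm on the base plate, so its top is 54 mm above the bench; origin at the centre of its underside; its face towards the slot is 11 mm from there.
- pad: sprung rubber-faced pad of the sliding jaw, 46 (x) x 8 (y) x 38 (z) mm, top 51 mm above the bench; origin at the centre of its underside. It moves along the clamp's y towards the fence by 25 mm per radian of lever swing, meets the board at about 0.64 rad and then presses it with about 1.5 N per mm more.
- lever_grip (a point): middle of the lever's upright black grip: a vertical round cylinder, 23 mm in diameter, from 43 to 91 mm above the bench (this point at 67 mm), clear all round; it does not spin on the arm. Its x axis points outwards along the arm from the pivot, 100 mm away; z up.
- lever_pivot (a point): vertical pivot axis of the lever (31 mm above the bench). From its home stop the lever swings counter-clockwise seen from above, up to 1.35 rad. Felt at the grip: a return spring of 9 to 10 N, up to 3 N more from the pad, and some 4 N more to climb a tooth, which then gives way (a click). Clicks are 0.24 rad (24 mm) apart; the first comes 0.16 to 0.36 rad from home, different each time.
- quadrant: toothed steel disc, 110 mm across the teeth, under the lever on the same pivot, set at a different angle each time; it does not turn in use. The lever's plunger clicks over its six teeth at 0.26, 0.50, 0.74, 0.98, 1.22, 1.46 rad counter-clockwise from its x axis; after three clicks the lever's x axis is 0.86 rad from the quadrant's x axis.
- sanding_block: bystander: cork sanding block, 64 x 112 x 36 mm; origin under its centre
- long_offcut: bystander: longer pale wood offcut, 45 x 130 x 30 mm; origin under its centre
- screw_tin: bystander: small round dark tin with screws, 90 mm across, 29 mm high; origin under its centre
Mind the look-alikes: they are no part of the job. What is shaped like the part that bears board_mid but blue is not meant.

How it is judged:
By the outcome, as a careful person would: the job done as asked, in the order asked, and still so for the second after the job is handed in, while the arm keeps its last pose, push and grip.
It also fails if it takes over 67 s, if anything falls off the work surface, if the arm or the gripper's body presses on something with over 40 N, if the wrist force passes 120 N, or if a joint passes its speed limit or range.

## Working session

There is one attempt and no reset: what is moved stays moved. The work goes in short steps, Python scripts to look and compute and a tool call to move; the robot and the scene stay as the last step left them, time stands still between calls to the robot, and variables do not carry over. Pictures are saved under pics/ and viewed, at most 10 in all, crops included, and the job is handed in when it is done.

Besides the shell and the picture viewer there is one more tool, called after "Call:" as name(argument=value, ...), one argument or row to a line, values as JSON. drive_tool: Moves the arm, as the interface text tells. Its arguments: {"type":"object","properties":{"moves":{"type":"array","items":{"type":"array","items":{"type":"array","items":{"type":"number"}}}},"jaw":{"type":"number"},"grip_force":{"type":"number"}},"required":["moves"]}

```bash
ls; mkdir -p pics; cat > h.py <<'E'
import numpy as np, cv2
from scipy.spatial.transform import Rotation as R
from workcell import *
def Rq(q): return R.from_quat([q[1],q[2],q[3],q[0]])
def campose(name,st=None):
    c=get_calibration(name)
    if 'pose' in c: return c,np.array(c['pose'])
    st=st or read_state(); T=np.eye(4); T[:3,:3]=Rq(st['ee_rot']).as_matrix(); T[:3,3]=st['eef_pos']
    return c,T@np.array(c['mount'])
def K(c): return np.array([[c['fx'],0,c['cx']],[0,c['fy'],c['cy']],[0,0,1.]]),np.array(c['distortion'],float)
def unproj(name,px,z,st=None):
    c,T=campose(name,st); k,d=K(c)
    u=cv2.undistortPoints(np.array([[px]],float),k,d)[0,0]
    r=T[:3,:3]@np.array([u[0],-u[1],-1.]); o=T[:3,3]
    return o+r*(z-o[2])/r[2]
def proj(name,P,st=None):
    c,T=campose(name,st); k,d=K(c)
    p=(np.array(P,float).reshape(-1,3)-T[:3,3])@T[:3,:3]
    p=p*[1,-1,-1]
    return cv2.projectPoints(p,np.zeros(3),np.zeros(3),k,d)[0][:,0]
def snap(name,fn):
    im=capture(name); cv2.imwrite('pics/'+fn,im[:,:,::-1]); return im
E
python3 - <<'E'
from h import *
print(read_state(), tcp_to_grasp)
Z=dict(board_mid=.011,clamp=0,slot=.012,fence=.012,pad=.013,lever_grip=.067,lever_pivot=.031,quadrant=.02,sanding_block=0,long_offcut=0,screw_tin=0)
for n in['top','scene']:
    snap(n,n+'0.png')
    for l in Z:
        for r in pinpoint(n,l)[:3]:
            print(n,l,np.round(r['point']),round(r['score'],2),unproj(n,r['point'],Z[l]).round(3))
E
```

```text
pics
{'time': 0.0, 'qpos': array([-1.39756656e+00,  2.59197073e-01,  2.07557412e-02,  1.33367494e+00,
        9.39822897e-06,  1.41821612e+00]), 'joint_vel': array([-1.22900793e-04, -1.24047759e-03,  1.11493142e-03,  1.50526374e-03,
       -2.37310989e-05,  1.06642979e-03]), 'joint_efforts': array([ 6.54396695e-05, -5.55640054e+01,  3.44526172e+01,  1.36406874e-02,
       -1.08356637e-04,  5.00098395e-06]), 'eef_pos': array([ 0.17600297, -0.52079115,  0.23066113]), 'ee_rot': array([-6.59987199e-04,  9.86760086e-01,  1.62185376e-01, -2.11510218e-06]), 'force': array([ 0.38242436,  0.48519678, -0.48233058]), 'torque': array([ 0.03010499, -0.00460765,  0.01546336]), 'grip_force': 0.0, 'width': 0.996894493423448} 0.0187
top board_mid [380. 329.] 0.91 [ 0.353 -0.216  0.011]
top board_mid [397. 272.] 0.84 [ 0.483 -0.255  0.011]
top board_mid [323. 183.] 0.53 [ 0.689 -0.085  0.011]
top clamp [320. 295.] 0.68 [ 0.428 -0.08   0.   ]
top clamp [235. 264.] 0.59 [0.498 0.116 0.   ]
top slot [240. 263.] 0.59 [0.497 0.104 0.012]
top slot [399. 271.] 0.5 [ 0.485 -0.26   0.012]
top fence [225. 261.]
[... 504 characters left out ...]
 ]
scene board_mid [399. 227.] 0.86 [ 0.477 -0.267  0.011]
scene board_mid [433. 253.] 0.57 [ 0.352 -0.221  0.011]
scene board_mid [294. 305.] 0.22 [0.485 0.124 0.011]
scene clamp [296. 302.] 0.76 [0.497 0.105 0.   ]
scene slot [296. 296.] 0.62 [0.5   0.1   0.012]
scene fence [284. 304.] 0.61 [0.504 0.135 0.012]
scene pad [306. 292.] 0.68 [0.492 0.077 0.013]
scene lever_grip [383. 252.] 0.75 [ 0.405 -0.082  0.067]
scene lever_pivot [336. 268.] 0.72 [ 0.478 -0.011  0.031]
scene quadrant [337. 270.] 0.9 [ 0.482 -0.016  0.02 ]
scene sanding_block [285. 233.] 0.73 [ 0.696 -0.083  0.   ]
scene long_offcut [349. 197.] 0.74 [ 0.677 -0.328  0.   ]
scene screw_tin [244. 250.] 0.97 [0.723 0.035 0.   ]
```

View pics/top0.png

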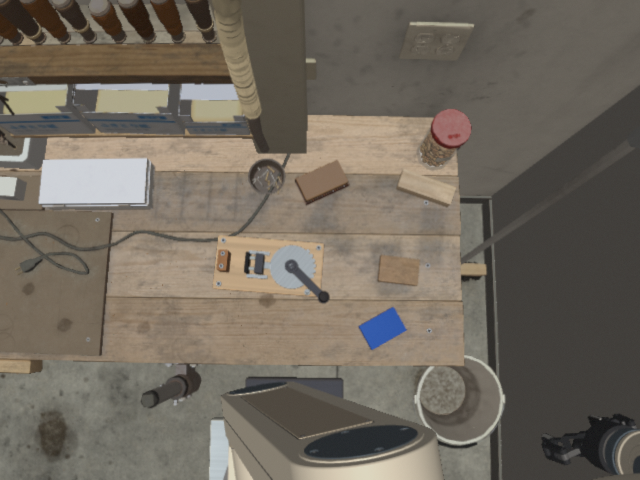

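View pics/scene0.png

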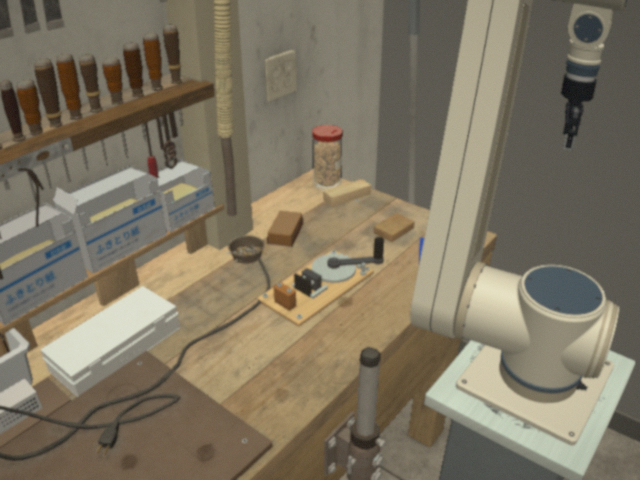

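The top picture shows the possible targets:
- **Brown flat board:** (398,271). This is the one I want.
- **Blue look-alike:** (382,329).
- **Dark cork sanding block:** (323,183).
- **Pale long offcut:** (426,187).

The clamp lies at (270,265) with its fence to the left (+y), and the lever grip is at (322,297). I'll move over the brown board and check it with the wrist camera.

Call:
drive_tool(
  moves=[
    [[0.36, -0.145, -0.06, 0, 0, -71], [0.36, -0.145, -0.06, 0, 0, -71], [0.36, -0.145, -0.06, 0, 0, -71], [0.36, -0.145, -0.06, 0, 0, -71], [0.36, -0.145, -0.06, 0, 0, -71], [0.36, -0.145, -0.06, 0, 0, -71], [0.36, -0.145, -0.06, 0, 0, -71], [0.36, -0.145, -0.06, 0, 0, -71], [0.36, -0.145, -0.06, 0, 0, -71], [0.36, -0.145, -0.06, 0, 0, -71]],
  ],
  jaw=-1,
)

```text
time: 2.2
eef_pos: [0.4715, -0.2675, 0.2912]
ee_rot: [0.0, 0.708, 0.706, -0.0]
force: [-0.4, 0.2, 0.2]
width: 0.999
grip_force: 0.0
```

```bash
python3 - <<'E'
from h import *
st=read_state(); print(st['time'],st['qpos'].round(3),st['eef_pos'].round(4),Rq(st['ee_rot']).as_matrix().round(3))
im=snap('wrist','w1.png')
for l,z in dict(board_mid=.011,lever_grip=.067,lever_pivot=.031,quadrant=.02).items():
  for r in pinpoint('wrist',l)[:2]: print(l,np.round(r['point']),round(r['score'],2),unproj('wrist',r['point'],z,st).round(4))
for r in look_for('wrist','board_mid')[:2]: print(np.round(r['box']),r['score'])
E
```

```text
2.2 [-0.671  0.235  0.141  1.476 -0.     0.903] [ 0.4715 -0.2675  0.2912] [[ 0.003  1.    -0.   ]
 [ 1.    -0.003 -0.   ]
 [-0.    -0.    -1.   ]]
board_mid [333. 173.] 0.8 [ 0.4859 -0.2587  0.011 ]
board_mid [204. 136.] 0.66 [ 0.3551 -0.2211  0.011 ]
[301. 124. 372. 222.] 0.79
```

View pics/w1.png

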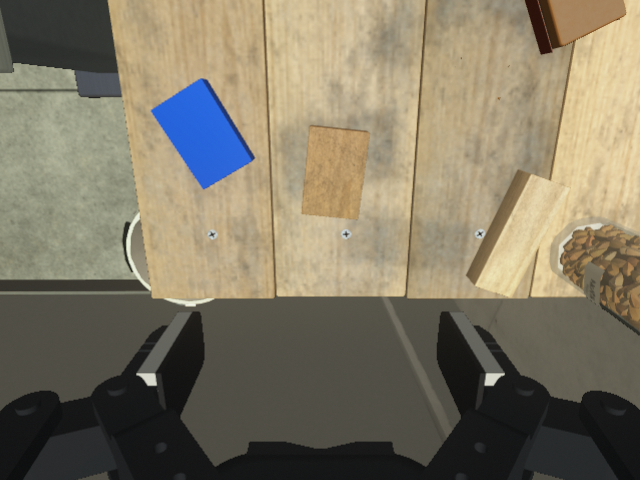

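The brown board shows at about (335,172) in the wrist picture, with the blue look-alike at (203,133) and the offcut at (515,232). Next I'll take its corners and check them in a crop.

```bash
python3 - <<'E'
from h import *
im=cv2.imread('pics/w1.png')
C=np.array([unproj('wrist',p,.022) for p in [(311,126),(369,131),(359,219),(303,214)]])
print(C.round(4),C.mean(0)); 
d=lambda a,b:np.linalg.norm(C[a]-C[b]); print(d(0,1),d(1,2),d(2,3),d(3,0))
v=(C[0]+C[1]-C[2]-C[3])/2; print('long axis',v,np.degrees(np.arctan2(-v[0],v[1])))
cv2.imwrite('pics/c1.png',cv2.resize(im[100:240,270:400],None,fx=4,fy=4,interpolation=2))
E
```

```text
[[ 0.4623 -0.2125  0.022 ]
 [ 0.5192 -0.2178  0.022 ]
 [ 0.5112 -0.3076  0.022 ]
 [ 0.4525 -0.3017  0.022 ]] [ 0.48629594 -0.25989932  0.022     ]
0.057118176298660506 0.09015348065895966 0.05903038287012964 0.0896366280165634
long axis [0.00884654 0.08945359 0.        ] -5.647915538004442
```

View pics/c1.png

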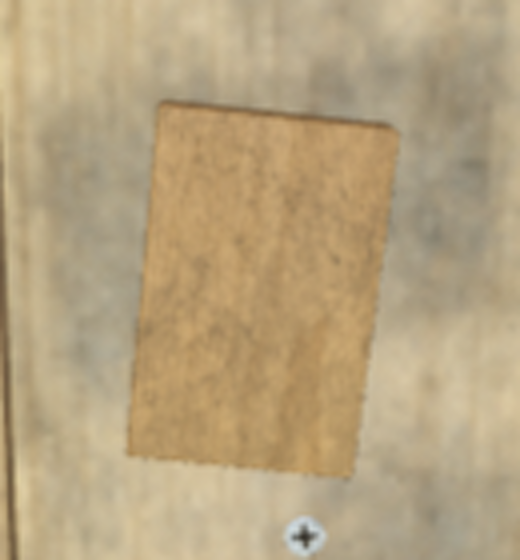

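Call:
drive_tool(
  moves=[
    [[0.34, -0.02, -0.03, 0, 0, 0], [0.34, -0.02, -0.03, 0, 0, 0], [0.34, -0.02, -0.03, 0, 0, 0], [0.34, -0.02, -0.03, 0, 0, 0], [0.34, -0.02, -0.03, 0, 0, 0], [0.34, -0.02, -0.03, 0, 0, 0], [0.34, -0.02, -0.03, 0, 0, 0], [0.34, -0.02, -0.03, 0, 0, 0], [0.34, -0.02, -0.03, 0, 0, 0], [0.34, -0.02, -0.03, 0, 0, 0]],
  ],
)

```text
time: 3.5
eef_pos: [0.4527, 0.0707, 0.3212]
ee_rot: [0.0, 0.71, 0.705, -0.0]
force: [0.3, -0.4, -0.6]
width: 1.002
grip_force: 0.0
```

```bash
python3 - <<'E'
from h import *
print(np.array(get_calibration('wrist')['mount']).round(3))
st=read_state(); print(st['time'],st['qpos'].round(3),st['eef_pos'].round(4))
im=snap('wrist','w2.png')
for l,z in dict(clamp=0,slot=.012,fence=.012,pad=.013,lever_grip=.067,lever_pivot=.031,quadrant=.02).items():
  for r in pinpoint('wrist',l)[:2]: print(l,np.round(r['point']),round(r['score'],2),unproj('wrist',r['point'],z,st).round(4))
E
```

```text
[[-0.001  0.95   0.312  0.081]
 [ 1.     0.001  0.     0.001]
 [ 0.     0.312 -0.95  -0.142]
 [ 0.     0.     0.     1.   ]]
3.5 [-0.028  0.088  0.033  1.517 -0.     1.55 ] [0.4527 0.0707 0.3212]
slot [360. 142.] 0.94 [0.4972 0.1077 0.012 ]
pad [359. 165.] 0.78 [0.4966 0.083  0.013 ]
pad [355. 253.] 0.31 [ 0.4942 -0.0208  0.013 ]
lever_grip [294. 325.] 0.73 [ 0.4238 -0.0846  0.067 ]
lever_pivot [352. 253.] 0.84 [ 0.4888 -0.0138  0.031 ]
quadrant [355. 251.] 0.97 [ 0.4932 -0.016   0.02  ]
```

View pics/w2.png

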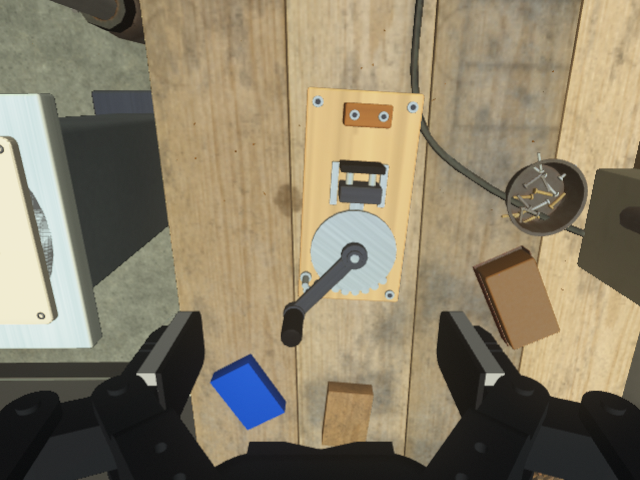

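The clamp's base corners are at about (308,88), (423,95), (397,301) and (300,297). The fence is at (368,115), the slot at (360,142), the pivot at (354,256) and the grip top at (293,312). I'll fit the clamp pose from these.

```bash
python3 - <<'E'
from h import *
C=np.array([unproj('wrist',p,.012)[:2] for p in [(308,88),(423,95),(397,301),(300,297)]])
print(C.round(4))
L=np.array([[-.062,.046],[.062,.046],[.062,-.199],[-.062,-.199]])
a=L-L.mean(0); b=C-C.mean(0)
H=a.T@b; th=np.arctan2(H[0,1]-H[1,0],H[0,0]+H[1,1]); Rm=np.array([[np.cos(th),-np.sin(th)],[np.sin(th),np.cos(th)]])
o=C.mean(0)-Rm@L.mean(0); print('origin',o,'yaw',np.degrees(th)); print('res',(C-(o+L@Rm.T)).round(4))
# fence top centre, lever top
f=unproj('wrist',(368,115),.054)[:2]; print('fence top', (f-o)@Rm)
s=unproj('wrist',(360,142),.012)[:2]; print('slot', (s-o)@Rm)
g=unproj('wrist',(293,312),.091)[:2]; p=unproj('wrist',(354,257),.045)[:2]; print('griptop',g,'pivot',p,np.linalg.norm(g-p),np.degrees(np.arctan2(*(g-p)[::-1])))
E
```

```text
[[ 0.4414  0.1638]
 [ 0.5619  0.156 ]
 [ 0.547  -0.0844]
 [ 0.4275 -0.078 ]]
origin [0.49898865 0.11573799] yaw -3.4101457371688872
res [[ 0.0015 -0.0015]
 [-0.0017 -0.002 ]
 [-0.002   0.0022]
 [ 0.0022  0.0012]]
fence top [-0.00022361  0.02202827]
slot [-0.0016028  -0.00764831]
griptop [ 0.42454512 -0.05483986] pivot [ 0.49005214 -0.01277825] 0.07784823797323613 -147.29575658690774
```

```bash
cat >> h.py <<'E'
def pose(yaw,tilt):
    "yaw deg about world z; tilt>0: tool points to +y (local), <0 to -y"
    B=np.array([[0,1,0],[1,0,0],[0,0,-1.]])
    return R.from_euler('z',yaw,degrees=True)*R.from_euler('x',tilt,degrees=True)*R.from_matrix(B)
def rel(P,Rt,P0=None,R0=None):
    st=read_state(); P0=st['eef_pos'] if P0 is None else P0; R0=Rq(st['ee_rot']) if R0 is None else R0
    return np.r_[R0.inv().apply(np.array(P)-P0),np.degrees((R0.inv()*Rt).as_rotvec())].round(4)
E
python3 - <<'E'
from h import *
Rp=pose(-5.6,35); P=np.array([.484,-.278,.005]); z=Rp.as_matrix()[:,2]; print(z)
S=P-.1*z; print(S, rel(S,Rp)); print(rel(P,Rp,S,Rp))
E
```

```text
[ 0.05597125  0.57083899 -0.81915204]
[ 0.47840287 -0.3350839   0.0869152 ] [-4.0610e-01  2.8500e-02  2.3430e-01 -1.5969e+00  3.4976e+01  5.0429e+00]
[-0.  -0.   0.1  0.   0.   0. ]
```

Call:
drive_tool(
  moves=[
    [[-0.406, 0.028, 0.18, -1.6, 35, 5], [-0.406, 0.028, 0.18, -1.6, 35, 5], [-0.406, 0.028, 0.18, -1.6, 35, 5], [-0.406, 0.028, 0.18, -1.6, 35, 5], [-0.406, 0.028, 0.18, -1.6, 35, 5], [-0.406, 0.028, 0.18, -1.6, 35, 5], [-0.406, 0.028, 0.234, -1.6, 35, 5], [-0.406, 0.028, 0.234, -1.6, 35, 5], [-0.406, 0.028, 0.234, -1.6, 35, 5], [-0.406, 0.028, 0.234, -1.6, 35, 5]],
  ],
  grip_force=40,
)

```text
time: 4.9
eef_pos: [0.478, -0.3365, 0.0855]
ee_rot: [-0.202, 0.706, 0.641, 0.223]
force: [1.0, 0.1, 0.8]
width: 1.004
grip_force: 0.0
```

```bash
python3 - <<'E'
from h import *
st=read_state(); print(st['time'],st['qpos'].round(3),st['eef_pos'].round(4))
Rp=pose(-5.6,35); P=np.array([.484,-.278,.005]); print(rel(P,Rp))
snap('wrist','w3.png')
print([(np.round(r['point']),r['score'],unproj('wrist',r['point'],.011,st).round(4)) for r in pinpoint('wrist','board_mid')[:2]])
E
```

```text
4.9 [-0.953  0.673  0.166  1.55   0.386  0.618] [ 0.478  -0.3365  0.0855]
[ 0.0019  0.0003  0.0997 -0.0226 -0.034   0.0569]
[(array([321., 200.]), 0.6, array([ 0.4869, -0.2589,  0.011 ]))]
```

Call:
drive_tool(
  moves=[
    [[0.002, 0, 0.05, 0, 0, 0], [0.002, 0, 0.08, 0, 0, 0], [0.002, 0, 0.092, 0, 0, 0], [0.002, 0, 0.098, 0, 0, 0], [0.002, 0, 0.099, 0, 0, 0]],
  ],
)

```text
time: 5.5
eef_pos: [0.4843, -0.2766, 0.008]
ee_rot: [-0.202, 0.706, 0.642, 0.223]
force: [0.1, -0.4, 1.8]
width: 1.003
grip_force: 0.0
```

Call:
drive_tool(
  moves=[
    [[0, 0, 0, 0, 0, 0], [0, 0, 0, 0, 0, 0], [0, 0, 0, 0, 0, 0], [0, 0, 0, 0, 0, 0], [0, 0, 0, 0, 0, 0], [0, 0, 0, 0, 0, 0], [0, 0, 0, 0, 0, 0]],
  ],
  jaw=1,
  grip_force=40,
)

```text
time: 6.2
eef_pos: [0.4843, -0.2775, 0.0085]
ee_rot: [-0.201, 0.706, 0.641, 0.223]
force: [0.4, -1.9, 6.2]
width: 0.693
grip_force: 43.5
```

Call:
drive_tool(
  moves=[
    [[0.006, 0, -0.008, 0, 0, 0], [0.023, 0, -0.033, 0, 0, 0], [0.046, 0, -0.066, 0, 0, 0], [0.08, 0, -0.115, 0, 0, 0], [0.1, 0, -0.145, 0, 0, 0], [0.1, 0, -0.145, 0, 0, 0]],
  ],
)

```text
time: 6.8
eef_pos: [0.4847, -0.2788, 0.1901]
ee_rot: [-0.198, 0.706, 0.643, 0.223]
force: [-0.1, -0.2, -1.4]
width: 0.688
grip_force: 43.3
```

```bash
python3 - <<'E'
from h import *
st=read_state(); print(st['time'],st['qpos'].round(3),st['eef_pos'].round(4),st['width'],st['grip_force'],st['force'])
# board pose in tool, from pick: 
Rp=Rq(st['ee_rot']); 
P=np.array([.4843,-.2775,.0085]); bc=np.array([.4865,-.2595,.011])
bt=Rp.inv().apply(bc-P); print('board centre in tool',bt)
Rb=R.from_euler('z',-5.6,degrees=True)  # board axes at pick
Rbt=Rp.inv()*Rb
# goal: board y up, thickness along clamp y : rotate -90 about x => board -y up
Rg=R.from_euler('z',-3.4,degrees=True)*R.from_euler('x',-90,degrees=True)
Rt=Rg*Rbt.inv()
o=np.array([.499,.1157,0]); slot=o+R.from_euler('z',-3.4,degrees=True).apply([0,-.008,0]); print('slot',slot)
for h in (.13,.06,.003):
    G=slot+[0,0,.012+.045+h]; T=G-Rt.apply(bt); print(h,T.round(4),rel(T,Rt))
print(Rt.as_matrix().round(3))
snap('wrist','w4.png')
E
```

```text
6.8 [-0.892  0.538  0.197  1.684  0.414  0.676] [ 0.4847 -0.2788  0.1901] 0.6878812813245131 43.349103927612305 [-0.0952414  -0.20094273 -1.35415635]
board centre in tool [0.0163331  0.00047834 0.00825173]
slot [0.49852555 0.10771408 0.        ]
0.13 [0.4979 0.1052 0.2051] [ 3.24200e-01 -2.37000e-02  2.05500e-01  5.22000e-02 -8.99749e+01
 -2.88230e+00]
0.06 [0.4979 0.1052 0.1351] [ 2.84400e-01 -2.42000e-02  2.63100e-01  5.22000e-02 -8.99749e+01
 -2.88230e+00]
0.003 [0.4979 0.1052 0.0781] [ 2.52000e-01 -2.46000e-02  3.10000e-01  5.22000e-02 -8.99749e+01
 -2.88230e+00]
[[ 0.028  0.999 -0.043]
 [ 0.568 -0.052 -0.822]
 [-0.823 -0.001 -0.568]]
```

View pics/w4.png

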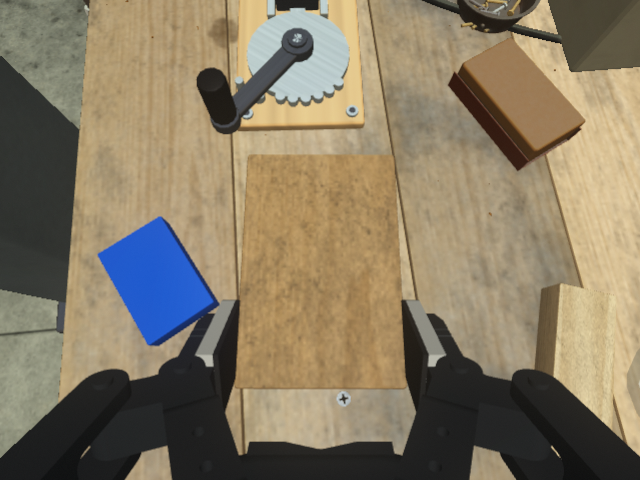

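The board (top face corners about (248,155), (392,155), (404,388), (237,388)) is held squarely between the pads. I'll measure its tilt in the grip with PnP before placing.

```bash
cat > place.py <<'E'
from h import *
c=get_calibration('wrist'); k,d=K(c); M=np.array(c['mount'])
px=np.array([(248,155),(392,155),(404,388),(237,388)],float)
L=np.array([(-.03,.045,.011),(.03,.045,.011),(.03,-.045,.011),(-.03,-.045,.011)])
ok,rv,tv=cv2.solvePnP(L,px,k,d); 
F=np.diag([1.,-1,-1]); A=M[:3,:3]@F
Rbt=R.from_matrix(A)*R.from_rotvec(rv[:,0]); bt=A@tv[:,0]+M[:3,3]
E
python3 - <<'E'
from place import *
print('board in tool',bt.round(4)); st=read_state()
print('board axes in world (measured):',(Rq(st['ee_rot'])*Rbt).as_matrix().round(3), (Rq(st['ee_rot']).apply(bt)+st['eef_pos']).round(4))
print('reproj',(cv2.projectPoints(L,rv,tv,k,d)[0][:,0]-px).round(1).tolist())
E
```

```text
board in tool [0.015  0.0007 0.0124]
board axes in world (measured): [[ 0.995  0.095 -0.008]
 [-0.095  0.994 -0.047]
 [ 0.003  0.048  0.999]] [ 0.4869 -0.2593  0.1854]
reproj [[-0.9, 0.4], [1.0, 0.3], [0.1, -0.5], [-0.3, -0.2]]
```

Call:
drive_tool(
  moves=[
    [[0.04, -0.003, -0.01, 0, -8, 0], [0.324, -0.024, 0.2055, 0, -91, -2.9], [0.324, -0.024, 0.2055, 0, -91, -2.9], [0.324, -0.024, 0.2055, 0, -91, -2.9], [0.324, -0.024, 0.2055, 0, -91, -2.9], [0.324, -0.024, 0.2055, 0, -91, -2.9], [0.324, -0.024, 0.2055, 0, -91, -2.9], [0.324, -0.024, 0.2055, 0, -91, -2.9], [0.324, -0.024, 0.2055, 0, -91, -2.9], [0.324, -0.024, 0.2055, 0, -91, -2.9]],
  ],
)

```text
time: 7.85
eef_pos: [0.4967, 0.1108, 0.2008]
ee_rot: [0.26, 0.67, 0.638, -0.277]
force: [-0.7, -0.8, -1.8]
width: 0.692
grip_force: 43.5
```

Call:
drive_tool(
  moves=[
    [[0, 0, 0, 0, 0, 0], [0, 0, 0, 0, 0, 0]],
  ],
)

```text
time: 8.05
eef_pos: [0.4963, 0.1068, 0.1996]
ee_rot: [0.256, 0.672, 0.637, -0.278]
force: [-0.4, -0.6, -1.0]
width: 0.688
grip_force: 43.5
```

```bash
python3 - <<'E'
from place import *
st=read_state(); print(st['time'],st['qpos'].round(3),st['eef_pos'].round(4)); Rw=Rq(st['ee_rot']); print(Rw.as_matrix().round(3))
print((Rw*Rbt).as_matrix().round(3),(Rw.apply(bt)+st['eef_pos']).round(4), (Rw.apply([.0163,.0005,.0083])+st['eef_pos']).round(4))
im=snap('scene','s1.png'); cv2.imwrite('pics/s1c.png',cv2.resize(im[170:340,220:420,::-1],None,fx=4,fy=3.5))
for l in['board_mid','slot']: print(l,[(np.round(r['point']),round(r['score'],2)) for r in pinpoint('scene',l)[:3]])
E
```

```text
8.05 [ 0.409  0.466  0.016  1.543 -0.67   2.181] [0.4963 0.1068 0.1996]
[[ 0.033  0.998 -0.047]
 [ 0.714 -0.057 -0.697]
 [-0.699 -0.01  -0.715]]
[[ 0.998  0.002  0.06 ]
 [-0.059  0.236  0.97 ]
 [-0.012 -0.972  0.236]] [0.4969 0.1091 0.1804] [0.497  0.1126 0.1823]
board_mid [(array([291., 230.]), 0.83), (array([433., 253.]), 0.72)]
slot [(array([298., 294.]), 0.91)]
```

View pics/s1c.png

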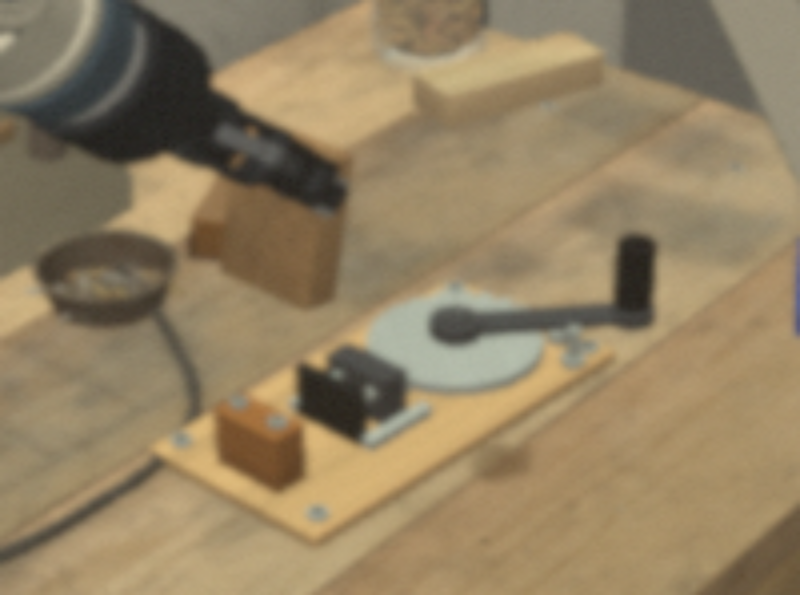

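The board hangs at about (285,235) in the crop, lower end still leaning towards the lever, because the row limit left the turn about 11° short. I'll work out the rest.

```bash
cat > tgt.py <<'E'
from place import *
# nominal board-in-tool (35 deg pick) with half of PnP tilt
Rn=pose(0,35).inv()*R.from_euler('x',1.3,degrees=True)
bm=np.array([.0157,.0006,.0103])
Rt=R.from_euler('z',-3.4,degrees=True)*R.from_euler('x',-90,degrees=True)*Rn.inv()
slot=np.array([.4985,.1077,.012])
def T(h,dx=0,dy=0): return slot+[dx,dy,.045+h]-Rt.apply(bm)
E
python3 - <<'E'
from tgt import *
for h in(.13,.05,.004): print(h,rel(T(h),Rt),T(h))
print('down',Rt.inv().apply([0,0,-1]))
E
```

```text
0.13 [-5.00000e-04  1.10000e-03 -4.60000e-03 -2.59800e-01 -1.20402e+01
  1.93200e-01] [0.49789264 0.1075939  0.20577658]
0.05 [ 5.53000e-02  1.50000e-03  5.26000e-02 -2.59800e-01 -1.20402e+01
  1.93200e-01] [0.49789264 0.1075939  0.12577658]
0.004 [ 8.75000e-02  1.80000e-03  8.56000e-02 -2.59800e-01 -1.20402e+01
  1.93200e-01] [0.49789264 0.1075939  0.07977658]
down [0.83195412 0.         0.55484443]
```

Call:
drive_tool(
  moves=[
    [[0, 0.001, -0.005, -0.3, -6, 0.2], [0, 0.001, -0.005, -0.3, -12, 0.2], [0.0275, 0.0015, 0.024, -0.3, -12, 0.2], [0.055, 0.0015, 0.052, -0.3, -12, 0.2], [0.055, 0.0015, 0.052, -0.3, -12, 0.2], [0.055, 0.0015, 0.052, -0.3, -12, 0.2], [0.055, 0.0015, 0.052, -0.3, -12, 0.2]],
  ],
)

```text
time: 8.9
eef_pos: [0.4985, 0.1085, 0.128]
ee_rot: [0.324, 0.642, 0.605, -0.342]
force: [0.5, 0.3, -0.3]
width: 0.687
grip_force: 43.5
```

```bash
python3 - <<'E'
from tgt import *
st=read_state(); print(st['time'],st['qpos'].round(3),st['eef_pos'].round(4),rel(T(.05),Rt),rel(T(.004),Rt))
im=snap('scene','s2.png'); im2=snap('top','t2.png'); im3=snap('wrist','w5.png')
a=cv2.resize(im[200:330,230:370,::-1],(400,371)); b=cv2.resize(im3[:,:,::-1],(400,300)); c=cv2.resize(im2[230:300,200:300,::-1],(400,280))
can=np.zeros((600,800,3),np.uint8); can[:371,:400]=a; can[:300,400:]=b; can[310:590,400:]=c; cv2.imwrite('pics/m2.png',can)
E
```

```text
8.9 [ 0.469  0.638 -0.033  1.545 -0.803  2.38 ] [0.4985 0.1085 0.128 ] [ 0.0014 -0.0005  0.002   0.1454 -0.0016 -0.0456] [ 0.0396 -0.0006  0.0275  0.1454 -0.0016 -0.0456]
```

View pics/m2.png

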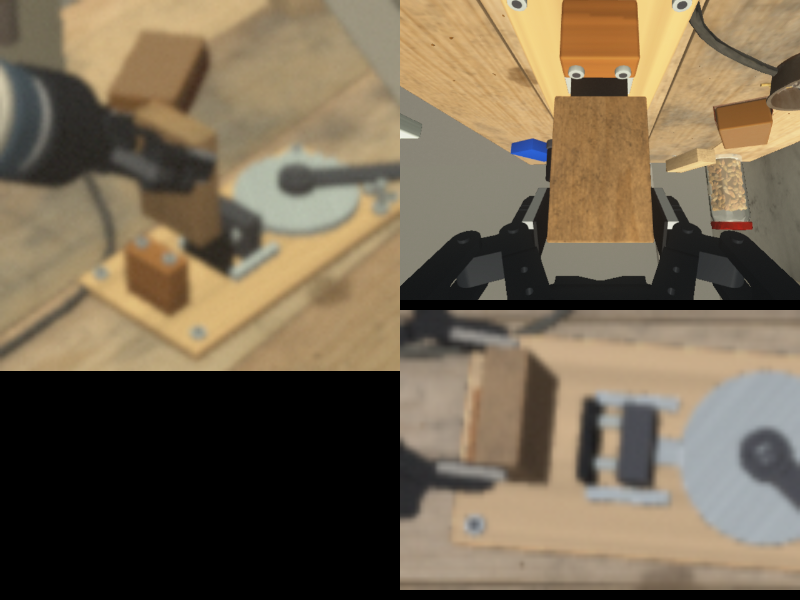

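The board hangs upright over the slot, clear of the fence and the black pad (top view: board at (510,410), pad at (590,440)). I'll check the fence's projection before lowering.

```bash
python3 - <<'E'
from tgt import *
o=np.array([.499,.1157,0]); Rc=R.from_euler('z',-3.4,degrees=True)
P=[o+Rc.apply(p) for p in [(-.023,.011,.054),(.023,.011,.054),(-.023,.033,.054),(.023,.033,.054),(-.023,-.027,.051),(.023,-.027,.051)]]
print(proj('wrist',P).round(0).tolist())
im=cv2.imread('pics/w5.png'); cv2.imwrite('pics/w5c.png',cv2.resize(im[0:170,200:440],(800,566),interpolation=2))
E
```

```text
[[262.0, 126.0], [377.0, 126.0], [253.0, 93.0], [385.0, 93.0], [273.0, 161.0], [366.0, 161.0]]
```

View pics/w5c.png

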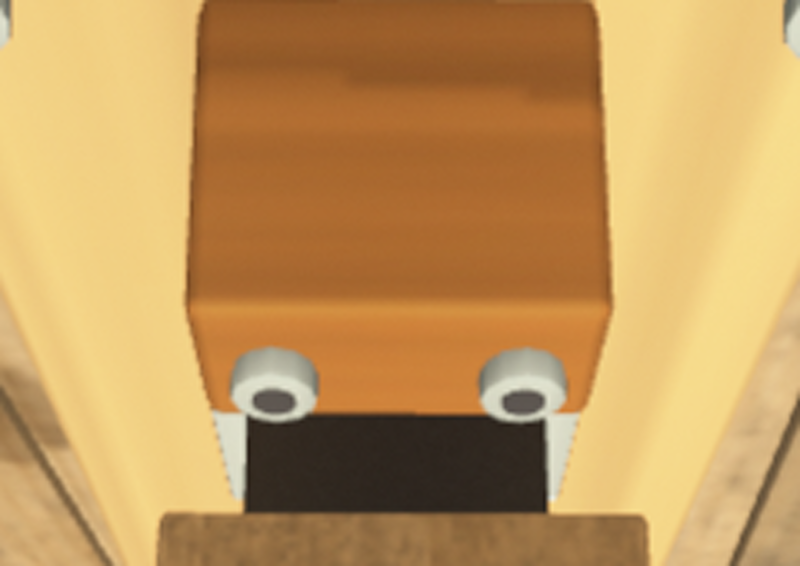

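Call:
drive_tool(
  moves=[
    [[0.014, 0, 0.0085, 0, 0, 0], [0.028, 0, 0.017, 0, 0, 0], [0.035, 0, 0.0225, 0, 0, 0], [0.038, 0, 0.0245, 0, 0, 0], [0.0385, 0, 0.025, 0, 0, 0], [0.0385, 0, 0.025, 0, 0, 0]],
  ],
)

```text
time: 9.65
eef_pos: [0.4979, 0.1095, 0.0801]
ee_rot: [0.324, 0.64, 0.605, -0.344]
force: [0.3, -0.7, -0.8]
width: 0.69
grip_force: 43.5
```

Call:
drive_tool(
  moves=[
    [[0.0008, 0, 0.0006, 0, 0, 0], [0.0016, 0, 0.0012, 0, 0, 0], [0.0024, 0, 0.0018, 0, 0, 0], [0.0024, 0, 0.0018, 0, 0, 0]],
  ],
)

```text
time: 10.05
eef_pos: [0.4977, 0.1093, 0.0766]
ee_rot: [0.324, 0.64, 0.606, -0.344]
force: [0.2, 0.9, -0.7]
width: 0.689
grip_force: 43.5
```

Call:
drive_tool(
  moves=[
    [[0.0008, 0, 0.0006, 0, 0, 0], [0.0016, 0, 0.0012, 0, 0, 0], [0.0016, 0, 0.0012, 0, 0, 0]],
  ],
)

```text
time: 10.35
eef_pos: [0.4978, 0.109, 0.0758]
ee_rot: [0.325, 0.64, 0.606, -0.344]
force: [-2.6, 1.6, 10.8]
width: 0.692
grip_force: 44.3
```

Call:
drive_tool(
  moves=[
    [[-0.0006, 0, -0.0004, 0, 0, 0], [-0.0006, 0, -0.0004, 0, 0, 0]],
  ],
)

```text
time: 10.55
eef_pos: [0.4978, 0.1091, 0.0759]
ee_rot: [0.325, 0.64, 0.606, -0.344]
force: [-1.1, 0.9, 6.5]
width: 0.688
grip_force: 43.9
```

Call:
drive_tool(
  moves=[
    [[0, 0, 0, 0, 0, 0], [0, 0, 0, 0, 0, 0], [0, 0, 0, 0, 0, 0], [0, 0, 0, 0, 0, 0], [0, 0, 0, 0, 0, 0]],
  ],
  jaw=-1,
)

```text
time: 11.05
eef_pos: [0.4977, 0.1092, 0.0752]
ee_rot: [0.324, 0.64, 0.606, -0.344]
force: [0.2, -0.6, 0.6]
width: 0.999
grip_force: 0.0
```

```bash
python3 - <<'E'
from tgt import *
st=read_state(); print(st['time'],st['eef_pos'].round(4),st['width'],st['force'].round(1))
im=snap('scene','s3.png'); im2=snap('top','t3.png'); im3=snap('wrist','w6.png')
a=cv2.resize(im[200:330,230:370,::-1],(400,371)); b=cv2.resize(im3[:,:,::-1],(400,300)); c=cv2.resize(im2[230:300,200:300,::-1],(400,280))
can=np.zeros((600,800,3),np.uint8); can[:371,:400]=a; can[:300,400:]=b; can[310:590,400:]=c; cv2.imwrite('pics/m3.png',can)
E
```

```text
11.05 [0.4977 0.1092 0.0752] 0.9991005330313374 [ 0.2 -0.6  0.6]
```

View pics/m3.png

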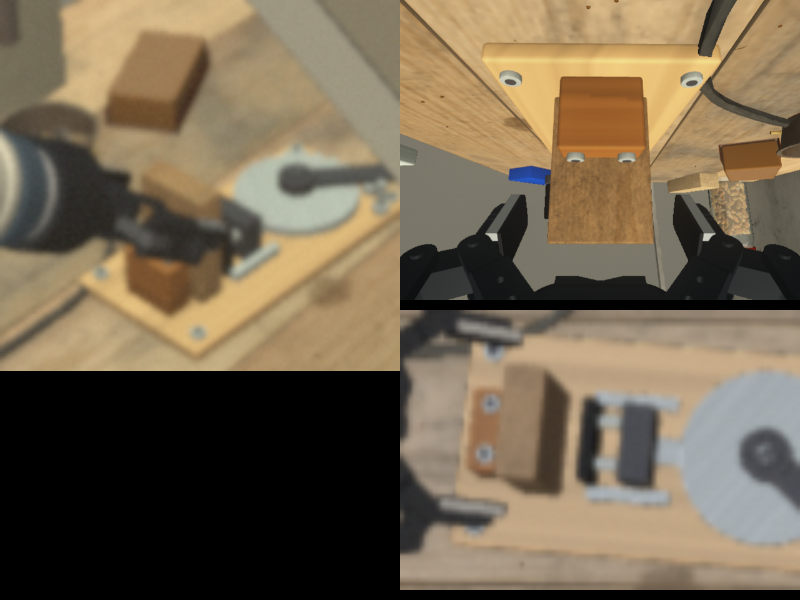

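The board stands upright in the slot against the fence side (top view (520,425)), with the fingers open beside it. I'm backing off along the tool axis, then up.

Call:
drive_tool(
  moves=[
    [[0, 0, -0.02, 0, 0, 0], [0, 0, -0.06, 0, 0, 0], [0, 0, -0.1, 0, 0, 0], [-0.04, 0, -0.13, 0, 0, 0], [-0.09, 0, -0.16, 0, 0, 0], [-0.12, 0, -0.18, 0, 0, 0], [-0.12, 0, -0.18, 0, 0, 0]],
  ],
)

```text
time: 11.9
eef_pos: [0.5001, 0.1828, 0.2675]
ee_rot: [0.326, 0.642, 0.61, -0.331]
force: [-0.4, -1.9, 0.8]
width: 1.003
grip_force: 0.0
```

```bash
python3 - <<'E'
from h import *
st=read_state(); print(st['time'],st['qpos'].round(3),st['eef_pos'].round(4))
print(rel([.464,-.04,.27],pose(-42,0)))
E
```

```text
11.9 [ 0.57   0.609  0.298  1.949 -0.745  2.471] [0.5001 0.1828 0.2675]
[-1.29600e-01 -2.63000e-02  1.82900e-01  1.98232e+01  5.28290e+01
  3.59041e+01]
```

Call:
drive_tool(
  moves=[
    [[-0.13, -0.026, 0.183, 19.8, 52.8, 35.9], [-0.13, -0.026, 0.183, 19.8, 52.8, 35.9], [-0.13, -0.026, 0.183, 19.8, 52.8, 35.9], [-0.13, -0.026, 0.183, 19.8, 52.8, 35.9], [-0.13, -0.026, 0.183, 19.8, 52.8, 35.9], [-0.13, -0.026, 0.183, 19.8, 52.8, 35.9], [-0.13, -0.026, 0.183, 19.8, 52.8, 35.9], [-0.13, -0.026, 0.183, 19.8, 52.8, 35.9], [-0.13, -0.026, 0.183, 19.8, 52.8, 35.9], [-0.13, -0.026, 0.183, 19.8, 52.8, 35.9]],
  ],
)

```text
time: 12.9
eef_pos: [0.4631, -0.0409, 0.2669]
ee_rot: [0.001, 0.914, 0.406, -0.006]
force: [-1.0, 0.0, -0.5]
width: 0.995
grip_force: 0.0
```

```bash
python3 - <<'E'
from h import *
st=read_state(); print(st['time'],st['qpos'].round(3),st['eef_pos'].round(4),Rq(st['ee_rot']).as_matrix().round(3))
im=snap('wrist','w7.png')
for l,z in dict(slot=.012,fence=.012,lever_grip=.067,lever_pivot=.031,quadrant=.02,board_mid=.057).items():
  for r in pinpoint('wrist',l)[:2]: print(l,np.round(r['point']),round(r['score'],2),unproj('wrist',r['point'],z,st).round(4))
for r in look_for('wrist','lever_grip')[:2]: print(np.round(r['box']),r['score'])
# black grip blob near expected
p=proj('wrist',[[.424,-.085,.043],[.424,-.085,.091]],st); print(p)
E
```

```text
12.9 [-0.263  0.11  -0.078  1.391 -0.009  2.042] [ 0.4631 -0.0409  0.2669] [[ 0.67   0.742 -0.01 ]
 [ 0.742 -0.67  -0.007]
 [-0.012 -0.003 -1.   ]]
slot [240.  34.] 0.56 [0.4994 0.1062 0.012 ]
lever_grip [322. 261.] 0.66 [ 0.4236 -0.0858  0.067 ]
lever_pivot [324. 145.] 0.78 [ 0.4913 -0.0137  0.031 ]
lever_pivot [253.  55.] 0.46 [0.4972 0.0828 0.031 ]
quadrant [322. 144.] 0.91 [ 0.49  -0.013  0.02 ]
board_mid [225.  21.] 0.97 [0.4994 0.1103 0.057 ]
board_mid [354. 358.] 0.93 [ 0.3738 -0.1907  0.057 ]
[307. 127. 342. 286.] 0.77
[225.  32. 278.  76.] 0.63
[[321.2931283  250.36463445]
 [321.24578438 270.81149791]]
```

```bash
python3 - <<'E'
from h import *
for z in(.12,.052): print(rel([.4235,-.086,z],pose(-42.5,0)))
E
```

```text
[-0.0598  0.0014  0.1477 -0.1462  0.5803  0.5526]
[-0.0591  0.0016  0.2157 -0.1462  0.5803  0.5526]
```

Call:
drive_tool(
  moves=[
    [[-0.03, 0.001, 0.03, 0, 0.6, 0.5], [-0.06, 0.0015, 0.07, 0, 0.6, 0.5], [-0.06, 0.0015, 0.11, 0, 0.6, 0.5], [-0.0595, 0.0015, 0.15, 0, 0.6, 0.5], [-0.0595, 0.0015, 0.18, 0, 0.6, 0.5], [-0.059, 0.0015, 0.205, 0, 0.6, 0.5], [-0.059, 0.0015, 0.215, 0, 0.6, 0.5], [-0.059, 0.0015, 0.215, 0, 0.6, 0.5]],
  ],
)

```text
time: 14.1
eef_pos: [0.4229, -0.0859, 0.0521]
ee_rot: [-0.002, 0.915, 0.403, -0.001]
force: [0.6, 0.3, 1.2]
width: 0.999
grip_force: 0.0
```

Call:
drive_tool(
  moves=[
    [[0, 0, 0, 0, 0, 0], [0, 0, 0, 0, 0, 0], [0, 0, 0, 0, 0, 0], [0, 0, 0, 0, 0, 0], [0, 0, 0, 0, 0, 0], [0, 0, 0, 0, 0, 0], [0, 0, 0, 0, 0, 0], [0, 0, 0, 0, 0, 0]],
  ],
  jaw=1,
  grip_force=60,
)

```text
time: 14.9
eef_pos: [0.4228, -0.0857, 0.0535]
ee_rot: [-0.002, 0.915, 0.403, -0.0]
force: [-5.6, 5.1, 11.4]
width: 0.252
grip_force: 58.1
```

```bash
python3 - <<'E'
from h import *
st=read_state(); print(st['time'],st['qpos'].round(3),st['eef_pos'].round(4),Rq(st['ee_rot']).as_matrix().round(3),st['force'].round(2),st['width'],st['torque'].round(2))
snap('wrist','w8.png')
for l,z in dict(lever_pivot=.031,quadrant=.02).items():
  for r in pinpoint('wrist',l)[:2]: print(l,np.round(r['point']),round(r['score'],2),unproj('wrist',r['point'],z,st).round(4))
E
```

```text
14.9 [-0.397  0.195 -0.558  0.82   0.002  1.917] [ 0.4228 -0.0857  0.0535] [[ 0.676  0.737 -0.001]
 [ 0.737 -0.676  0.003]
 [ 0.001 -0.003 -1.   ]] [-5.56  5.1  11.41] 0.2515973753496859 [ 0.85  1.01 -0.17]
lever_pivot [324.  51.] 0.81 [ 0.4906 -0.0144  0.031 ]
lever_pivot [320. 338.] 0.2 [ 0.4068 -0.1033  0.031 ]
```

Grip taken; about 7.6 N is already felt against the swing. I'll swing along the arc: a coarse first 0.10 rad, then 0.02 rad per call, reading the force after each.

Call:
drive_tool(
  moves=[
    [[0.0001, 0.004, 0, 0, 0, -2.29], [0.0003, 0.008, 0, 0, 0, -4.58], [0.0005, 0.01, 0, 0, 0, -5.73], [0.0005, 0.01, 0, 0, 0, -5.73]],
  ],
)

```text
time: 15.45
eef_pos: [0.4305, -0.0922, 0.0535]
ee_rot: [-0.002, 0.894, 0.448, -0.0]
force: [-6.9, 4.7, 13.0]
width: 0.254
grip_force: 58.4
```

Call:
drive_tool(
  moves=[
    [[0.0002, 0.002, 0, 0, 0, -1.146], [0.0002, 0.002, 0, 0, 0, -1.146]],
  ],
)

```text
time: 15.65
eef_pos: [0.432, -0.0934, 0.0535]
ee_rot: [-0.002, 0.89, 0.457, -0.0]
force: [-7.3, 3.1, 14.1]
width: 0.254
grip_force: 58.4
```

Call:
drive_tool(
  moves=[
    [[0.0002, 0.002, 0, 0, 0, -1.146], [0.0002, 0.002, 0, 0, 0, -1.146]],
  ],
)

```text
time: 15.85
eef_pos: [0.4336, -0.0945, 0.0535]
ee_rot: [-0.002, 0.885, 0.466, -0.001]
force: [-9.3, 1.7, 13.9]
width: 0.253
grip_force: 58.4
```

Call:
drive_tool(
  moves=[
    [[0.0002, 0.002, 0, 0, 0, -1.146], [0.0002, 0.002, 0, 0, 0, -1.146]],
  ],
)

```text
time: 16.05
eef_pos: [0.4352, -0.0956, 0.0535]
ee_rot: [-0.001, 0.88, 0.475, -0.001]
force: [-8.8, 0.4, 13.5]
width: 0.254
grip_force: 58.5
```

Call:
drive_tool(
  moves=[
    [[0.0002, 0.002, 0, 0, 0, -1.146], [0.0002, 0.002, 0, 0, 0, -1.146]],
  ],
)

```text
time: 16.25
eef_pos: [0.4368, -0.0967, 0.0535]
ee_rot: [-0.001, 0.875, 0.483, -0.001]
force: [-9.5, -0.3, 15.2]
width: 0.254
grip_force: 58.5
```

Call:
drive_tool(
  moves=[
    [[0.0002, 0.002, 0, 0, 0, -1.146], [0.0002, 0.002, 0, 0, 0, -1.146]],
  ],
)

```text
time: 16.45
eef_pos: [0.4385, -0.0978, 0.0535]
ee_rot: [-0.001, 0.871, 0.492, -0.001]
force: [-11.3, -1.6, 15.1]
width: 0.251
grip_force: 58.5
```

Call:
drive_tool(
  moves=[
    [[0.0002, 0.002, 0, 0, 0, -1.146], [0.0002, 0.002, 0, 0, 0, -1.146]],
  ],
)

```text
time: 16.65
eef_pos: [0.44, -0.0987, 0.0535]
ee_rot: [-0.001, 0.866, 0.501, -0.002]
force: [-12.2, -2.8, 15.9]
width: 0.255
grip_force: 58.6
```

Call:
drive_tool(
  moves=[
    [[0.0002, 0.002, 0, 0, 0, -1.146], [0.0002, 0.002, 0, 0, 0, -1.146]],
  ],
)

```text
time: 16.85
eef_pos: [0.4414, -0.0996, 0.0534]
ee_rot: [-0.001, 0.861, 0.509, -0.002]
force: [-12.7, -4.3, 17.6]
width: 0.254
grip_force: 59.1
```

Call:
drive_tool(
  moves=[
    [[0.0002, 0.002, 0, 0, 0, -1.146], [0.0002, 0.002, 0, 0, 0, -1.146]],
  ],
)

```text
time: 17.05
eef_pos: [0.4428, -0.1003, 0.0534]
ee_rot: [-0.002, 0.856, 0.518, -0.002]
force: [-21.1, 0.2, 20.0]
width: 0.25
grip_force: 59.4
```

Call:
drive_tool(
  moves=[
    [[0.0002, 0.002, 0, 0, 0, -1.146], [0.0002, 0.002, 0, 0, 0, -1.146]],
  ],
)

```text
time: 17.25
eef_pos: [0.4449, -0.1014, 0.0535]
ee_rot: [-0.001, 0.85, 0.526, -0.002]
force: [-17.6, -4.8, 18.0]
width: 0.255
grip_force: 59.3
```

Call:
drive_tool(
  moves=[
    [[0.0002, 0.002, 0, 0, 0, -1.146], [0.0002, 0.002, 0, 0, 0, -1.146]],
  ],
)

```text
time: 17.45
eef_pos: [0.4468, -0.1024, 0.0535]
ee_rot: [-0.001, 0.845, 0.535, -0.002]
force: [-19.6, -5.2, 18.0]
width: 0.253
grip_force: 59.2
```

Call:
drive_tool(
  moves=[
    [[0.0002, 0.002, 0, 0, 0, -1.146], [0.0002, 0.002, 0, 0, 0, -1.146]],
  ],
)

```text
time: 17.65
eef_pos: [0.449, -0.1034, 0.0535]
ee_rot: [-0.001, 0.84, 0.543, -0.002]
force: [-15.1, -7.5, 15.5]
width: 0.25
grip_force: 58.9
```

Call:
drive_tool(
  moves=[
    [[0.0002, 0.002, 0, 0, 0, -1.146], [0.0002, 0.002, 0, 0, 0, -1.146]],
  ],
)

```text
time: 17.85
eef_pos: [0.451, -0.1043, 0.0535]
ee_rot: [-0.001, 0.834, 0.551, -0.003]
force: [-15.7, -9.1, 15.2]
width: 0.253
grip_force: 59.3
```

Call:
drive_tool(
  moves=[
    [[0.0002, 0.002, 0, 0, 0, -1.146], [0.0002, 0.002, 0, 0, 0, -1.146]],
  ],
)

```text
time: 18.05
eef_pos: [0.453, -0.1052, 0.0535]
ee_rot: [-0.0, 0.829, 0.56, -0.003]
force: [-17.9, -10.5, 17.4]
width: 0.252
grip_force: 59.6
```

Call:
drive_tool(
  moves=[
    [[0.0002, 0.002, 0, 0, 0, -1.146], [0.0002, 0.002, 0, 0, 0, -1.146]],
  ],
)

```text
time: 18.25
eef_pos: [0.4553, -0.1061, 0.0536]
ee_rot: [0.0, 0.823, 0.568, -0.003]
force: [-10.5, -13.5, 11.5]
width: 0.249
grip_force: 59.1
```

My inward component was ten times too large, so the arc has drifted about 2.5 mm inside. I'll analyse the forces before correcting it.

```bash
cat > an.py <<'E'
import numpy as np
D=np.array(eval(open('log.txt').read())); pv=np.array([.4906,-.0135])
a0=np.arctan2(-.0857+.0135,.4228-.4906)
for x,y,fx,fy in D:
    r=np.array([x,y])-pv; n=np.linalg.norm(r); u=r/n; t=np.array([-u[1],u[0]])
    print(f"th {np.arctan2(r[1],r[0])-a0:.3f} r {n:.4f} ft {-(t@[fx,fy]):.1f} fr {u@[fx,fy]:.1f}")
E
cat > log.txt <<'E'
[[.4228,-.0857,-5.6,5.1],[.4305,-.0922,-6.9,4.7],[.432,-.0934,-7.3,3.1],[.4336,-.0945,-9.3,1.7],[.4352,-.0956,-8.8,.4],[.4368,-.0967,-9.5,-.3],[.4385,-.0978,-11.3,-1.6],[.44,-.0987,-12.2,-2.8],[.4414,-.0996,-12.7,-4.3],[.4428,-.1003,-21.1,.2],[.4449,-.1014,-17.6,-4.8],[.4468,-.1024,-19.6,-5.2],[.449,-.1034,-15.1,-7.5],[.451,-.1043,-15.7,-9.1],[.453,-.1052,-17.9,-10.5],[.4553,-.1061,-10.5,-13.5]]
E
python3 an.py
```

```text
th 0.000 r 0.0990 ft 7.6 fr 0.1
th 0.102 r 0.0990 ft 8.3 fr 0.5
th 0.121 r 0.0991 ft 7.7 fr 1.8
th 0.141 r 0.0990 ft 8.6 fr 4.0
th 0.160 r 0.0990 ft 7.5 fr 4.6
th 0.180 r 0.0991 ft 7.8 fr 5.4
th 0.200 r 0.0991 ft 8.8 fr 7.3
th 0.218 r 0.0991 ft 9.1 fr 8.6
th 0.235 r 0.0992 ft 8.9 fr 10.0
th 0.251 r 0.0991 ft 18.6 fr 10.0
th 0.275 r 0.0991 ft 13.4 fr 12.4
th 0.296 r 0.0991 ft 15.3 fr 13.3
th 0.321 r 0.0991 ft 10.6 fr 13.1
th 0.343 r 0.0991 ft 10.8 fr 14.6
th 0.365 r 0.0991 ft 12.6 fr 16.5
th 0.390 r 0.0991 ft 5.0 fr 16.4
```

Call:
drive_tool(
  moves=[
    [[-0.0012, 0, 0, 0, 0, 0], [-0.0025, 0, 0, 0, 0, 0], [-0.0025, 0, 0, 0, 0, 0]],
  ],
)

```text
time: 18.55
eef_pos: [0.4549, -0.106, 0.0535]
ee_rot: [-0.002, 0.823, 0.568, -0.0]
force: [-8.7, 2.7, 14.1]
width: 0.253
grip_force: 59.6
```

Call:
drive_tool(
  moves=[
    [[0, 0, 0, 0, 0, 0], [0, 0, 0, 0, 0, 0]],
  ],
)

```text
time: 18.75
eef_pos: [0.4547, -0.106, 0.0535]
ee_rot: [-0.002, 0.823, 0.568, -0.0]
force: [-9.1, 2.7, 13.8]
width: 0.25
grip_force: 59.5
```

```bash
python3 - <<'E'
from h import *
st=read_state(); print(st['eef_pos'].round(4),st['force'].round(2),st['torque'].round(2))
open('log.txt','w').write(str([[*st['eef_pos'][:2],*st['force'][:2]]]))
import an
M=Rq(st['ee_rot']).as_matrix(); print('tool y ang',np.arctan2(M[1,1],M[0,1])+.742, 'tilt',M[2])
E
```

```text
[ 0.4547 -0.106   0.0535] [-9.07  2.67 13.79] [0.33 1.64 0.13]
th 0.384 r 0.0992 ft 9.4 fr 0.8
tool y ang 0.3799094953677428 tilt [ 0.00112447 -0.00319766 -0.99999426]
```

Call:
drive_tool(
  moves=[
    [[0, 0.002, 0, 0, 0, -1.146], [0, 0.002, 0, 0, 0, -1.146]],
  ],
)

```text
time: 18.95
eef_pos: [0.4571, -0.1068, 0.0536]
ee_rot: [-0.001, 0.817, 0.577, -0.0]
force: [-6.2, 1.0, 11.3]
width: 0.253
grip_force: 59.4
```

Call:
drive_tool(
  moves=[
    [[0, 0.002, 0, 0, 0, -1.146], [0, 0.002, 0, 0, 0, -1.146]],
  ],
)

```text
time: 19.15
eef_pos: [0.4588, -0.1074, 0.0535]
ee_rot: [-0.002, 0.811, 0.585, -0.0]
force: [-8.5, 1.3, 14.3]
width: 0.251
grip_force: 59.8
```

Call:
drive_tool(
  moves=[
    [[0, 0.002, 0, 0, 0, -1.146], [0, 0.002, 0, 0, 0, -1.146]],
  ],
)

```text
time: 19.35
eef_pos: [0.4603, -0.1079, 0.0535]
ee_rot: [-0.002, 0.805, 0.593, -0.0]
force: [-10.3, 3.3, 14.1]
width: 0.255
grip_force: 59.9
```

Call:
drive_tool(
  moves=[
    [[0, 0.002, 0, 0, 0, -1.146], [0, 0.002, 0, 0, 0, -1.146]],
  ],
)

```text
time: 19.55
eef_pos: [0.4619, -0.1084, 0.0535]
ee_rot: [-0.002, 0.799, 0.601, -0.001]
force: [-10.7, 2.6, 15.9]
width: 0.25
grip_force: 60.0
```

Call:
drive_tool(
  moves=[
    [[0, 0.002, 0, 0, 0, -1.146], [0, 0.002, 0, 0, 0, -1.146]],
  ],
)

```text
time: 19.75
eef_pos: [0.463, -0.1087, 0.0534]
ee_rot: [-0.003, 0.793, 0.609, -0.001]
force: [-14.3, 3.3, 18.9]
width: 0.255
grip_force: 60.6
```

Call:
drive_tool(
  moves=[
    [[0, 0.002, 0, 0, 0, -1.146], [0, 0.002, 0, 0, 0, -1.146]],
  ],
)

```text
time: 19.95
eef_pos: [0.465, -0.1093, 0.0534]
ee_rot: [-0.003, 0.787, 0.617, -0.001]
force: [-16.6, 4.4, 17.9]
width: 0.249
grip_force: 60.5
```

Call:
drive_tool(
  moves=[
    [[0, 0.002, 0, 0, 0, -1.146], [0, 0.002, 0, 0, 0, -1.146]],
  ],
)

```text
time: 20.15
eef_pos: [0.4673, -0.1098, 0.0535]
ee_rot: [-0.002, 0.781, 0.625, -0.001]
force: [-15.2, 2.9, 16.9]
width: 0.253
grip_force: 60.3
```

Call:
drive_tool(
  moves=[
    [[0, 0.002, 0, 0, 0, -1.146], [0, 0.002, 0, 0, 0, -1.146]],
  ],
)

```text
time: 20.35
eef_pos: [0.4693, -0.1103, 0.0535]
ee_rot: [-0.002, 0.775, 0.632, -0.001]
force: [-13.2, 3.2, 17.6]
width: 0.25
grip_force: 60.3
```

Call:
drive_tool(
  moves=[
    [[0, 0.002, 0, 0, 0, -1.146], [0, 0.002, 0, 0, 0, -1.146]],
  ],
)

```text
time: 20.55
eef_pos: [0.4716, -0.1108, 0.0535]
ee_rot: [-0.002, 0.768, 0.64, -0.001]
force: [-14.3, 3.0, 17.0]
width: 0.25
grip_force: 60.1
```

Call:
drive_tool(
  moves=[
    [[0, 0.002, 0, 0, 0, -1.146], [0, 0.002, 0, 0, 0, -1.146]],
  ],
)

```text
time: 20.75
eef_pos: [0.4737, -0.1112, 0.0535]
ee_rot: [-0.002, 0.762, 0.648, -0.0]
force: [-10.3, 3.5, 15.0]
width: 0.25
grip_force: 60.0
```

```bash
cat > log.txt <<'E'
[[.4571,-.1068,-6.2,1],[.4588,-.1074,-8.5,1.3],[.4603,-.1079,-10.3,3.3],[.4619,-.1084,-10.7,2.6],[.463,-.1087,-14.3,3.3],[.465,-.1093,-16.6,4.4],[.4673,-.1098,-15.2,2.9],[.4693,-.1103,-13.2,3.2],[.4716,-.1108,-14.3,3],[.4737,-.1112,-10.3,3.5]]
E
python3 an.py
```

```text
th 0.409 r 0.0991 ft 6.2 fr 1.2
th 0.427 r 0.0991 ft 8.5 fr 1.5
th 0.443 r 0.0991 ft 10.8 fr 0.0
th 0.460 r 0.0991 ft 11.0 fr 0.6
th 0.472 r 0.0991 ft 14.7 fr 0.8
th 0.493 r 0.0992 ft 17.2 fr 0.0
th 0.517 r 0.0991 ft 15.5 fr 0.8
th 0.537 r 0.0991 ft 13.6 fr -0.3
th 0.561 r 0.0991 ft 14.6 fr -0.2
th 0.583 r 0.0992 ft 10.7 fr -1.7
```

Clicks were felt at about 0.25 and 0.49 rad, 0.24 apart as expected, so the third should come near 0.73. I'll go on in the same steps.

Call:
drive_tool(
  moves=[
    [[0, 0.002, 0, 0, 0, -1.146], [0, 0.002, 0, 0, 0, -1.146]],
  ],
)

```text
time: 20.95
eef_pos: [0.4757, -0.1114, 0.0535]
ee_rot: [-0.002, 0.755, 0.655, -0.0]
force: [-11.3, 2.9, 16.7]
width: 0.251
grip_force: 60.1
```

Call:
drive_tool(
  moves=[
    [[0, 0.002, 0, 0, 0, -1.146], [0, 0.002, 0, 0, 0, -1.146]],
  ],
)

```text
time: 21.15
eef_pos: [0.478, -0.1118, 0.0535]
ee_rot: [-0.002, 0.749, 0.663, -0.0]
force: [-7.7, 3.8, 12.9]
width: 0.246
grip_force: 59.6
```

Call:
drive_tool(
  moves=[
    [[0, 0.002, 0, 0, 0, -1.146], [0, 0.002, 0, 0, 0, -1.146]],
  ],
)

```text
time: 21.35
eef_pos: [0.4798, -0.112, 0.0535]
ee_rot: [-0.002, 0.742, 0.67, -0.0]
force: [-8.9, 3.1, 14.1]
width: 0.256
grip_force: 59.9
```

Call:
drive_tool(
  moves=[
    [[0, 0.002, 0, 0, 0, -1.146], [0, 0.002, 0, 0, 0, -1.146]],
  ],
)

```text
time: 21.55
eef_pos: [0.4819, -0.1122, 0.0535]
ee_rot: [-0.002, 0.735, 0.678, -0.0]
force: [-9.3, 3.4, 14.5]
width: 0.251
grip_force: 59.9
```

Call:
drive_tool(
  moves=[
    [[0, 0.002, 0, 0, 0, -1.146], [0, 0.002, 0, 0, 0, -1.146]],
  ],
)

```text
time: 21.75
eef_pos: [0.4835, -0.1122, 0.0535]
ee_rot: [-0.002, 0.728, 0.685, -0.0]
force: [-9.4, 3.2, 15.5]
width: 0.248
grip_force: 60.0
```

Call:
drive_tool(
  moves=[
    [[0, 0.002, 0, 0, 0, -1.146], [0, 0.002, 0, 0, 0, -1.146]],
  ],
)

```text
time: 21.95
eef_pos: [0.4849, -0.1123, 0.0535]
ee_rot: [-0.003, 0.722, 0.692, -0.001]
force: [-14.7, 2.4, 17.8]
width: 0.251
grip_force: 60.4
```

Call:
drive_tool(
  moves=[
    [[0, 0.002, 0, 0, 0, -1.146], [0, 0.002, 0, 0, 0, -1.146]],
  ],
)

```text
time: 22.15
eef_pos: [0.4864, -0.1124, 0.0534]
ee_rot: [-0.003, 0.715, 0.699, -0.001]
force: [-15.2, 2.2, 21.1]
width: 0.255
grip_force: 60.9
```

Call:
drive_tool(
  moves=[
    [[0, 0.002, 0, 0, 0, -1.146], [0, 0.002, 0, 0, 0, -1.146]],
  ],
)

```text
time: 22.35
eef_pos: [0.4883, -0.1125, 0.0534]
ee_rot: [-0.003, 0.708, 0.706, -0.001]
force: [-16.9, 2.9, 18.3]
width: 0.251
grip_force: 60.7
```

Call:
drive_tool(
  moves=[
    [[0, 0.002, 0, 0, 0, -1.146], [0, 0.002, 0, 0, 0, -1.146]],
  ],
)

```text
time: 22.55
eef_pos: [0.4905, -0.1125, 0.0534]
ee_rot: [-0.003, 0.701, 0.714, -0.001]
force: [-16.2, 2.7, 18.3]
width: 0.252
grip_force: 60.6
```

Call:
drive_tool(
  moves=[
    [[0, 0.002, 0, 0, 0, -1.146], [0, 0.002, 0, 0, 0, -1.146]],
  ],
)

```text
time: 22.75
eef_pos: [0.4928, -0.1124, 0.0535]
ee_rot: [-0.003, 0.693, 0.721, -0.001]
force: [-13.5, 3.5, 16.8]
width: 0.253
grip_force: 60.3
```

Call:
drive_tool(
  moves=[
    [[0, 0.002, 0, 0, 0, -1.146], [0, 0.002, 0, 0, 0, -1.146]],
  ],
)

```text
time: 22.95
eef_pos: [0.4947, -0.1123, 0.0534]
ee_rot: [-0.003, 0.686, 0.727, -0.001]
force: [-16.7, 2.2, 17.8]
width: 0.253
grip_force: 60.4
```

Call:
drive_tool(
  moves=[
    [[0, 0.002, 0, 0, 0, -1.146], [0, 0.002, 0, 0, 0, -1.146]],
  ],
)

```text
time: 23.15
eef_pos: [0.4969, -0.1122, 0.0535]
ee_rot: [-0.003, 0.679, 0.734, -0.001]
force: [-17.3, 3.5, 18.0]
width: 0.248
grip_force: 60.4
```

Call:
drive_tool(
  moves=[
    [[0, 0.0025, 0, 0, 0, -1.43], [0, 0.0025, 0, 0, 0, -1.43], [0, 0.0025, 0, 0, 0, -1.43], [0, 0.0025, 0, 0, 0, -1.43]],
  ],
)

```text
time: 23.55
eef_pos: [0.4997, -0.112, 0.0535]
ee_rot: [-0.002, 0.67, 0.743, -0.0]
force: [-11.7, 3.4, 15.4]
width: 0.253
grip_force: 60.1
```

```bash
python3 - <<'E'
from h import *
st=read_state(); print(st['time'],st['force'].round(1),st['width'])
open('log.txt','w').write(str([[.4849,-.1123,-14.7,2.4],[.4864,-.1124,-15.2,2.2],[.4883,-.1125,-16.9,2.9],[.4928,-.1124,-13.5,3.5],[.4969,-.1122,-17.3,3.5],[*st['eef_pos'][:2],*st['force'][:2]]]))
import an
snap('wrist','w9.png'); 
for cam,ls in dict(wrist=['lever_pivot','quadrant'],scene=['board_mid','pad','fence'],top=['board_mid','pad','fence','slot']).items():
  if cam!='wrist': snap(cam,cam+'9.png')
  for l in ls:
    for r in pinpoint(cam,l)[:2]: print(cam,l,np.round(r['point']),round(r['score'],2),unproj(cam,r['point'],dict(board_mid=.057,pad=.013,quadrant=.02,lever_pivot=.031).get(l,.012),st).round(3))
print('board box',[(np.round(r['box']),r['score']) for r in look_for('top','board_mid')[:3]],[(np.round(r['box']),r['score']) for r in look_for('scene','board_mid')[:3]])
# predicted boxes for a nipped upright board
o=np.array([.499,.1157,0]); Rc=R.from_euler('z',-3.4,degrees=True)
B=np.array([o+Rc.apply((a,b,c)) for a in(-.03,.03) for b in(-.011,.011) for c in(.012,.102)])
for n in('top','scene'): p=proj(n,B); print(n,p.min(0).round(),p.max(0).round())
E
```

```text
23.55 [-11.7   3.4  15.4] 0.2531234802382964
th 0.696 r 0.0990 ft 14.8 fr -1.5
th 0.712 r 0.0990 ft 15.3 fr -1.6
th 0.731 r 0.0990 ft 17.0 fr -2.5
th 0.776 r 0.0989 ft 13.4 fr -3.8
th 0.818 r 0.0989 ft 17.0 fr -4.6
th 0.846 r 0.0989 ft 11.3 fr -4.5
wrist lever_pivot [318.  52.] 0.83 [ 0.49  -0.015  0.031]
wrist lever_pivot [321. 339.] 0.57 [ 0.503 -0.137  0.031]
scene board_mid [294. 283.] 0.78 [0.494 0.112 0.057]
scene board_mid [295. 305.] 0.62 [0.447 0.166 0.057]
scene fence [285. 300.] 0.78 [0.51  0.124 0.012]
scene fence [296. 282.] 0.61 [0.532 0.063 0.012]
top board_mid [229. 259.] 0.94 [0.5   0.12  0.057]
top board_mid [382. 329.] 0.62 [ 0.352 -0.213  0.057]
top pad [242. 263.] 0.52 [0.498 0.099 0.013]
top slot [238. 260.] 0.93 [0.506 0.108 0.012]
board box [(array([221., 245., 240., 276.]), 0.89), (array([364., 306., 408., 351.]), 0.71)] [(array([280., 260., 308., 307.]), 0.85)]
top [221. 243.] [241. 276.]
scene [276. 257.] [306. 308.]
```

```bash
python3 -c "
from workcell import *
print(close_job())"
```

```text
the job is handed in; nothing more can be done
None
```

I stood the board on a short edge in the slot and swung the lever through three clicks, felt at about 0.25, 0.49 and 0.73 rad. I handed the job in at 23.6 s still holding the lever at 0.85 rad, short of a fourth click; the last camera check matched an upright board nipped against the fence.

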